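# Book in a macro lens at the code reader

## Task

Book in the tall labelled lens that stands under the macro camera: first slide the reader's cover fully open to bare its window, then lift the lens out from under the camera, keeping it upright and without bumping the camera. Set it down gently in the middle of the reader's round plate with its label turned squarely to the window, let go of it, then press the reader's button fully down once the lens is standing there. Leave the lens standing like that with the cover open, and leave the short lens, the light cube and the lens cap where they are.

Things in the scene. Friction and masses are not known exactly. Their poses are not given: they have to be found in the camera images.
- lens: the tall lens, a black upright cylinder 56 mm in diameter and 120 mm tall, about 0.45 kg, with a white bar-code label (about 36 mm wide, 50 mm tall, half-way up) on one side and a white index line on its top that runs from the centre to the rim above the label. Origin at the centre of its underside; z along its axis, x points to the middle of the label. It starts on the stage of the macro stand, under the camera.
- lens_center (a point): the lens's centre, on its axis half-way up (60 mm above its foot); same axes as the lens: z up, x towards the middle of the label.
- stand: macro camera stand, fixed: a grey base 200 mm (x) by 300 mm (y), 18 mm high, with an aluminium stage 140 mm square whose top is 30 mm above the bench. Origin at bench height under the stage's centre; x and y along the stage's edges. The column (50 mm by 40 mm, 510 mm tall) stands 170 mm to -y of the origin; the other sides are open.
- camera: the camera head on the stand, fixed, straight above the stage; same origin and axes as the stand. A downward barrel 75 mm in diameter has its lower end 252 mm above the bench, 102 mm above the top of the lens; from 350 to 490 mm above the bench are a bellows and camera body, 95 mm (x) by 120 mm (y). A tool pointing straight down cannot take the lens under it; one tilted about 40 degrees, coming in from an open side, can.
- reader: code reader, fixed. Origin at bench height under the centre of the round plate; y points from the plate to the reader block, x is the way the cover opens. Base 6 mm high, 190 mm (x -65 to +125) by 250 mm (y -55 to +195). The grey block spans x -55 to +115 mm, y 82 to 172 mm, and is 85 mm high.
- plate (a point): centre of the top of the round plate, 90 mm in diameter, 12 mm above the bench; axes as the reader.
- reader_window (a point): centre of the window in the block's face, 82 mm along +y from the plate's axis and 58 mm above the bench; the window (60 by 40 mm) looks along -y at the plate; axes as the reader.
- cover (a joint): the sliding cover in front of the window: 0 closed, grows as the cover slides along the reader's +x, 0.075 m fully open (end stop). It slides with about 1.5 N of friction and stays where it is left.
- cover_tab (a point): centre of the cover's upright aluminium tab, 40 mm (x) by 12 mm (y) by 24 mm high, its top 109 mm above the bench and 24 mm above the block's top; it moves with the cover; axes as the reader.
- button (a joint): the grey push button on top of the block, 32 mm in diameter: 0 up, 0.006 m fully down (about 5 N); it springs back.
- button_top (a point): centre of the top of the button; it is pressed straight down.
- short_lens: bystander: short wide black lens, 70 mm in diameter, 64 mm tall; origin at the centre of its foot.
- light_cube: bystander: black 50 mm cube lamp; origin at the centre of its foot.
- lens_cap: bystander: black lens cap lying flat, 62 mm in diameter, 10 mm thick; origin at the centre of its underside.
Things that resemble listed ones, but are neither listed nor needed, are in the scene too. What is shaped like the lens but yellow is not meant.

How it is judged (in metres and radians):
On the way, in this order (a step that is already met when the one before it is completed fails the run):
1. the cover is slid fully open (value of joint cover above 0.067 m), for 0.1 s.
2. the lens is lifted out from under the camera (horizontal distance between lens_center and camera above 0.09 m and angle between lens_center's own z axis and vertical below 0.4 rad), for 0.1 s.
3. the lens stands upright on the plate, released, its label squarely to the open window (horizontal distance between lens_center and plate below 0.012 m and z of lens_center in the frame of plate between 0.056 and 0.064 m and angle between lens_center's own z axis and vertical below 0.06 rad and x of reader_window in the frame of lens_center above 0 m and y of reader_window in the frame of lens_center between -0.016 and 0.016 m and contact force between lens and the fingers below 0.2 N and linear speed of lens below 0.02 m/s and value of joint cover above 0.067 m), for 0.2 s.
4. the button is pressed fully down while the lens stands there (value of joint button above 0.0045 m and horizontal distance between lens_center and plate below 0.012 m and z of lens_center in the frame of plate between 0.056 and 0.064 m and angle between lens_center's own z axis and vertical below 0.06 rad and x of reader_window in the frame of lens_center above 0 m and y of reader_window in the frame of lens_center between -0.016 and 0.016 m and value of joint cover above 0.067 m), for 0.05 s.
At the end, for the whole second after the job is handed in: the lens stands upright (within 3.4 degrees) and at rest on the round plate, its axis within 12 mm of the plate's centre, its label turned to the window (window centre within 16 mm of the label's middle line, about 11 degrees), nothing holding it, and the cover is at least 67 mm open (all of step 3); the robot touches nothing.
It fails at once if the lens is tipped over (more than 30 degrees) (angle between lens_center's own z axis and vertical above 0.52 rad).
It fails at once if the camera is bumped (more than 5 N) (contact force between camera and anything else above 5 N).
It fails at once if the lens is dropped (moves faster than 0.4 m/s while not held) or jammed onto the reader with more than 80 N ((linear speed of lens above 0.4 m/s and contact force between lens and the fingers below 0.1 N) or contact force between lens and reader above 80 N).
It fails at once if the short lens, light cube or lens cap is moved more than 20 mm (distance of any of short_lens, light_cube, lens_cap from where it was at the start of the episode above 0.02 m).
It also fails if it takes over 72 s, if anything falls off the work surface, if the arm or the gripper's body presses on something with over 40 N, if the wrist force passes 120 N, or if a joint passes its speed limit or range.

## Robot

A 6-joint arm with a two-finger parallel gripper is mounted at the origin on the work surface. World frame = base frame: x ahead of the robot, y to its left, z up, the work surface at z = 0. Lengths are in mm, angles in rad, forces in N, time in s.
With the tool pointing down it reaches from about 350 to 950 mm from the base axis. Payload 17.4 kg.
Tool frame: the origin (TCP) lies on the centre line of the jaws, within the pads' length; the fingertips stand 8 mm ahead of it and the grasp point (between the pads) lies 11 mm behind it; z points along the fingers, y is the line along which they close (so a half turn about z gives the same grasp; the last joint's range is limited). The gripper opens to 93 mm and grips with 3 to 60 N. Pads are 15 mm wide; open, the fingers measure 128 mm over their backs; the gripper's body (75 mm by 188 mm) begins 65 mm behind the grasp point.
Start: joints at [-1.263, 0.116, 1.442, -0, 1.584, -0.038], TCP at [228.782, -635.052, 226.646] pointing down, gripper open.
Joint ranges: [-2.83, 2.83], [-0.83, 2.19], [0.07, 2.5], [-1.14, 4.28], [0.01, 3], [-2.97, 2.97]. Speed limits (rad/s): [1.89, 1.89, 2.22, 3.14, 3.14, 3.14].

## Interface

Orientations are given as a unit quaternion [w, x, y, z].
In Python, from bench import manip gives the robot as it stands.
- The arm moves only by the shell command python3 -m pendant 'ROWS' [FORCE]. ROWS is JSON, a list of rows, each a list of 3 entries, a list of its own where there are three numbers: the closure, from 0 (fully open) to 1 (shut), then the shift along the world's x, y, z in cm, then the turn, a rotation vector about the world's x, y, z in rad. A call has 1 to 5 rows; each row is the pose to reach, as a shift and turn from the pose commanded when the call began; what a row does not reach only later rows make up. A row lasts 1/12 s, in which the tool goes at most 41.7 mm and 7.16 degrees, less where a joint would pass 70% of its speed; a pose out of reach is approached as far as the arm can. A call with a gripper value outside its range is refused whole. The fingers move at their own pace and stop on an object; FORCE is the grip in N (left out, the last holds). Time passes only in rows, so rows that repeat a pose let the fingers close. It gives the time, the measured TCP pose, the force, the opening and the grip force at its end, in the units of the state.
- manip.get_state(): the state, without advancing time (a new reading comes with each control period).
- manip.get_image(name): name is "side" or "top" or "wrist"; returns a dict with "img" (480x640x3 uint8, red, green, blue), "vfov" (degrees; the focal length in pixels is half the picture's height over the tangent of half this angle, whatever the lens; pixels are square), "cx", "cy" (the principal point, pixels), "k1" (the pictures are not rectified: a ray, as slopes to the right and down, at radius r is drawn at 1 + k1 r^2 times it, then the intrinsics apply), "T" (4x4, takes a point from camera to world coordinates). Camera axes: x right, y down, z forward; pixel columns grow to the right and rows downward; lengths in mm; the calibration is good to about 2 mm. A picture is of the moment at which its call begins. There is no depth.
- manip.hand_in(): hands the job in; it is judged then, once.
Trained networks look in a picture, given as the dict that the camera call returned (one of the last four; its "shot" number tells which), for a name from the list of things; names that differ only in an ending like _2 or _b are one class to them, and where a whole thing is asked for, a point or a joint stands for the part that bears it (a point fixed in the world has none). Each returns a list of dicts, best first, with "score" (0 to 1); they miss things now and then, are a little off and sometimes report something else, mostly with a low value. They report only what shows in the picture. A call takes as long as a camera call. They do not tell look-alikes from the thing itself.
- manip.boxes_of(picture, query): "location" ([column, row] in pixels, amid what is visible of it).
The state is a dict: "time_s": time; "joints": joint angles; "joint_vel": joint speeds; "effort": joint torques, N m; "ee_pos": TCP position; "tool_rot": TCP orientation; "ft_force": force on the tool from outside, world axes, zero at the start; "torque": the same for the moment, N m; "width": opening from 0.0 (shut) to 1.0 (fully open); "gripper_force": force on a finger pad.
Only numpy, scipy, OpenCV 4.12 (cv2) and the standard library are available. Lean on these libraries where they do the work, as an engineer would, in place of code of your own. Each camera call takes 0.05 s, during which the arm holds its last target. There are 200 camera calls.

## Working session

There is one attempt and no reset: what is moved stays moved. The work goes in short steps, Python scripts to look and compute and a shell command to move; the robot and the scene stay as the last step left them, time stands still between calls to the robot, and variables do not carry over. Pictures are saved under pics/ and viewed, at most 10 in all, crops included, and the job is handed in when it is done.

```bash
mkdir -p pics; ls
cat > h.py <<'E'
import numpy as np,cv2
from bench import manip
def proj(P,p):
    T=np.array(p["T"]);c=(np.atleast_2d(P)-T[:3,3])@T[:3,:3]
    s=c[:,:2]/c[:,2:];r2=(s**2).sum(1,keepdims=True)
    f=240/np.tan(np.radians(p["vfov"])/2)
    return s*(1+p["k1"]*r2)*f+[p["cx"],p["cy"]]
def unproj(uv,p,z):
    T=np.array(p["T"]);f=240/np.tan(np.radians(p["vfov"])/2)
    d=(np.atleast_2d(uv).astype(float)-[p["cx"],p["cy"]])/f;s=d.copy()
    for _ in range(30): s=d/(1+p["k1"]*(s**2).sum(1,keepdims=True))
    r=np.c_[s,np.ones(len(s))]@T[:3,:3].T
    return T[:3,3]+r*((z-T[2,3])/r[:,2:])
def save(p,n): cv2.imwrite(f"pics/{n}.png",np.ascontiguousarray(p["img"][:,:,::-1]))
E
python3 - <<'E'
from h import *
import pickle
for n in("top","side"):
    p=manip.get_image(n);save(p,n+"0");pickle.dump(p,open(n+"0.pkl","wb"))
    print(n,p["vfov"],p["k1"],np.round(p["T"],2).tolist())
    for q in("lens","stand","camera","reader","plate","reader_window","cover_tab","button_top","short_lens","light_cube","lens_cap"):
        try: print(q,[(np.round(d["location"]).tolist(),round(d["score"],2)) for d in manip.boxes_of(p,q)[:4]])
        except Exception as e: print(q,e)
print(manip.get_state())
E
```

```text
pics
top 42.23933996632899 -0.19143368283151646 [[-0.04, -0.97, 0.22, 244.23], [-1.0, 0.04, -0.01, 86.41], [-0.0, -0.22, -0.98, 1675.42], [0.0, 0.0, 0.0, 1.0]]
lens [([461.0, 322.0], 0.95), ([414.0, 319.0], 0.76), ([444.0, 256.0], 0.74), ([285.0, 270.0], 0.68)]
stand [([487.0, 241.0], 0.72)]
camera [([485.0, 223.0], 0.95)]
reader [([288.0, 273.0], 0.86)]
plate [([287.0, 269.0], 0.78), ([327.0, 185.0], 0.29)]
reader_window [([292.0, 273.0], 0.82), ([280.0, 273.0], 0.19), ([177.0, 264.0], 0.18)]
cover_tab [([286.0, 271.0], 0.44)]
button_top []
short_lens [([326.0, 186.0], 0.86)]
light_cube [([286.0, 272.0], 0.71), ([176.0, 264.0], 0.63), ([485.0, 240.0], 0.23)]
lens_cap [([248.0, 200.0], 0.67)]
side 54.97793645949289 -0.10402052764471323 [[-0.77, -0.36, 0.52, 87.8], [-0.63, 0.47, -0.62, 677.28], [-0.02, -0.81, -0.59, 665.79], [0.0, 0.0, 0.0, 1.0]]
lens [([422.0, 175.0], 0.94), ([461.0, 227.0], 0.85), ([345.0, 192.0], 0.67), ([490.0, 205.0], 0.58)]
stand [([443.0, 98.0], 0.89)]
camera [([436.0, 56.0], 0.58)]
reader [([315.0, 294.0], 0.8), ([423.0, 178.0], 0.26)]
plate [([194.0, 375.0], 
[... 267 characters left out ...]
ts': array([-1.26281242e+00,  1.15989046e-01,  1.44161540e+00, -8.68063703e-06,
        1.58401022e+00, -3.77998585e-02]), 'joint_vel': array([-1.70847191e-03, -1.70366421e-03,  1.12626365e-03, -2.44915711e-04,
        1.63315791e-03, -5.94577831e-05]), 'effort': array([ 2.37832486e-03, -7.21008396e+01, -6.22755361e+01,  7.80961267e-02,
        1.83141441e-02, -7.06537480e-05]), 'ee_pos': array([ 228.76855152, -635.04664328,  226.64395841]), 'tool_rot': array([-1.03192721e-05,  9.85091401e-01,  1.72031775e-01, -5.78243936e-06]), 'ft_force': array([0.32819089, 0.08025439, 0.84495555]), 'torque': array([ 0.04424907, -0.0188608 ,  0.01143364]), 'gripper_force': 0.0, 'width': 1.0009902769339611}
```

View pics/top0.png

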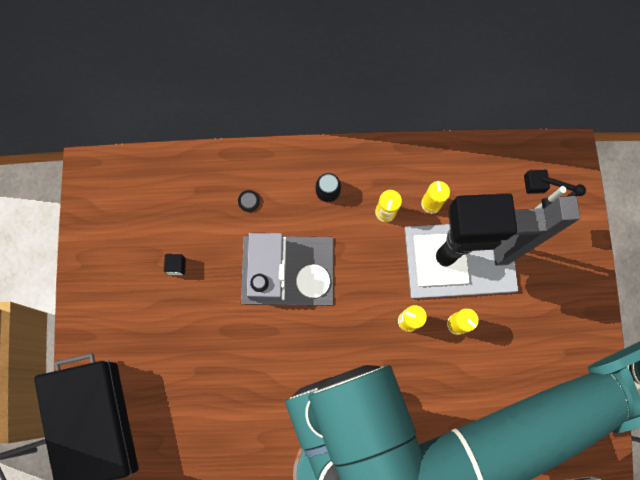

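View pics/side0.png

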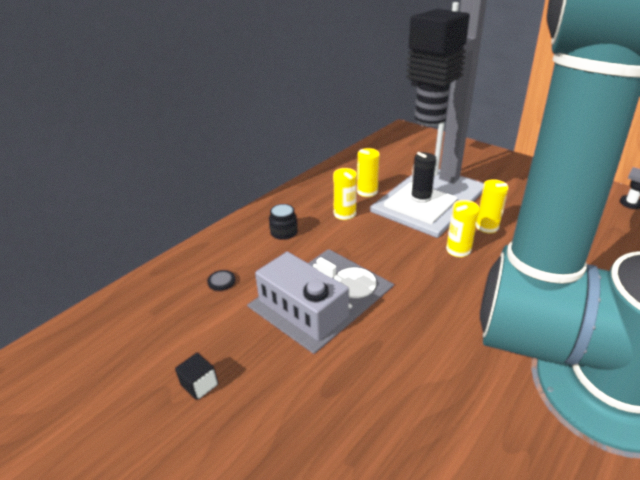

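The top view shows the reader at about (288,272), with its plate at (313,281). The stand is at (460,260), with a black lens under the camera and yellow decoys around it. The side view shows the black lens at (422,178). I'll enlarge the details next.

Run:
```python
from h import *
import pickle
t=pickle.load(open("top0.pkl","rb"));s=pickle.load(open("side0.pkl","rb"))
def cr(p,x,y,w,h,W,H): return cv2.resize(p["img"][y:y+h,x:x+w,::-1],(W,H),interpolation=cv2.INTER_CUBIC)
o=np.zeros((600,800,3),np.uint8)
o[:300,:400]=cr(t,235,225,107,80,400,300)
o[:300,400:]=cr(t,400,200,133,100,400,300)
o[300:,:400]=cr(s,395,140,60,45,400,300)
o[300:,400:]=cr(s,245,240,160,120,400,300)
cv2.imwrite("pics/crops.png",o)
print("plate",unproj([313,281],t,12))
print("stage corners", unproj([[414,236],[416,286],[467,284]],t,30))
print("base corners", unproj([[405,228],[410,298],[518,292]],t,18))
print("reader base", unproj([[241,305],[334,303],[333,237]],t,6))
print("yellow",unproj([[414,328],[462,332],[383,215],[430,208]],t,0))
print("blk/others", unproj([[328,192],[249,202],[176,270]],t,5))
```

```text
plate [[514.65902758  73.26428404  12.        ]]
stage corners [[ 624.17736524 -207.84925719   30.        ]
 [ 486.08571881 -202.7759502    30.        ]
 [ 484.94288482 -343.05057484   30.        ]]
base corners [[ 650.62874396 -186.71107366   18.        ]
 [ 455.93373844 -186.14954328   18.        ]
 [ 457.39669796 -488.31819828   18.        ]]
reader base [[457.69130085 270.63407113   6.        ]
 [453.11105675  19.05506848   6.        ]
 [636.14965268  12.90547114   6.        ]]
yellow [[ 376.03716831 -194.34203567    0.        ]
 [ 358.2513742  -325.54887866    0.        ]
 [ 695.00680816 -130.52571674    0.        ]
 [ 710.24244598 -265.32166415    0.        ]]
blk/others [[766.87620264  20.47239836   5.        ]
 [747.04836072 243.30841965   5.        ]
 [561.1285864  449.32797272   5.        ]]
```

View pics/crops.png

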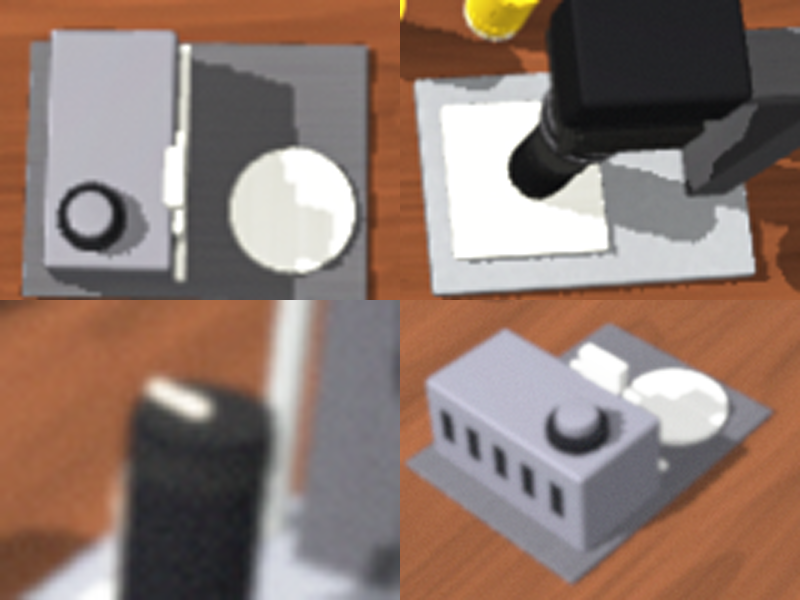

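The crops show the button at about top (259,282), the tab at (281,272) and the plate at (313,281). The index line in the side view runs from about (427,156.5) to the rim at (417.5,152.4).

Run:
```python
from h import *
import pickle
t=pickle.load(open("top0.pkl","rb"));s=pickle.load(open("side0.pkl","rb"))
a=unproj([[426.8,156.5],[417.5,152.4]],s,150);print(a,np.degrees(np.arctan2(*(a[1]-a[0])[1::-1])))
print("plate",unproj([[313.4,281.1]],t,12),"button",unproj([[259,282.5]],t,93),"tab",unproj([[281.3,271.8]],t,109))
print("side tab top",unproj([[245+605/1/400*160-160,240+(352-300)*.4]],s,109),"plate",unproj([[245+277*.4,240+107*.4]],s,12),"btn",unproj([[245+180*.4,240+118*.4]],s,97))
```

```text
[[ 561.98792748 -291.90656647  150.        ]
 [ 592.31537987 -298.09435213  150.        ]] -11.531917601394815
plate [[514.33997045  72.19301434  12.        ]] button [[503.20592545 213.26904352  93.        ]] tab [[526.03538835 154.12916406 109.        ]]
side tab top [[529.77259595 146.74113091 109.        ]] plate [[511.57218462  74.44542744  12.        ]] btn [[505.19869883 206.34904874  97.        ]]
```

```bash
python3 -m pendant '[[0,[1,3.2,0.5],[0,0,0.12]],[0,[2,6.4,1],[0,0,0.24]],[0,[3,9.6,1.5],[0,0,0.36]],[0,[4,12.8,2],[0,0,0.48]],[0,[5,16,2.5],[0,0,0.6]]]'
python3 -m pendant '[[0,[1,3.2,0],[0,0,0.12]],[0,[2,6.4,0],[0,0,0.24]],[0,[3,9.6,0],[0,0,0.36]],[0,[4,12.8,0],[0,0,0.48]],[0,[5,16,0],[0,0,0.6]]]'
python3 -m pendant '[[1,[1,3.4,0],[0,0,0.025]],[1,[2,6.8,0],[0,0,0.025]],[1,[3,10.2,0],[0,0,0.025]],[1,[4,13.6,0],[0,0,0.025]],[1,[5,17,0],[0,0,0.025]]]' 20
python3 -m pendant '[[1,[1,3.4,0],[0,0,0]],[1,[2,6.8,0],[0,0,0]],[1,[3,10.2,0],[0,0,0]],[1,[4,13.6,0],[0,0,0]],[1,[5,17,0],[0,0,0]]]'
python3 -m pendant '[[1,[0.5,3,0],[0,0,0]],[1,[1,5,0],[0,0,0]],[1,[1,6,0],[0,0,0]],[1,[1,6,0],[0,0,0]],[1,[1,6,0],[0,0,0]]]'
python3 - <<'E'
from h import *
import pickle
p=manip.get_image("wrist");save(p,"w1");pickle.dump(p,open("w1.pkl","wb"));s=manip.get_state()
print(s["joints"],s["ee_pos"],s["tool_rot"],np.round(p["T"],2).tolist(),p["vfov"])
for q in("cover_tab","button_top","plate"): print(q,[(np.round(d["location"]).tolist(),round(d["score"],2)) for d in manip.boxes_of(p,q)[:3]])
E
```

```text
time_s: 1.62
ee_pos: [278.9, -473.6, 251.8]
tool_rot: [0.0, 0.889, 0.458, 0.0]
ft_force: [-0.1, -0.1, -0.1]
width: 1.003
gripper_force: 0.0
time_s: 2.03
ee_pos: [328.8, -313.5, 251.8]
tool_rot: [0.0, 0.714, 0.7, 0.0]
ft_force: [1.3, 0.4, 0.2]
width: 1.002
gripper_force: 0.0
time_s: 2.45
ee_pos: [378.8, -143.4, 251.9]
tool_rot: [0.0, 0.707, 0.707, 0.0]
ft_force: [0.3, -0.5, -0.1]
width: 0.69
gripper_force: 0.0
time_s: 2.87
ee_pos: [428.8, 26.8, 252.0]
tool_rot: [0.0, 0.707, 0.707, 0.0]
ft_force: [1.0, -0.9, 0.2]
width: 0.332
gripper_force: 0.0
time_s: 3.28
ee_pos: [438.6, 84.7, 251.6]
tool_rot: [0.0, 0.707, 0.707, -0.0]
ft_force: [-0.3, 0.9, 0.2]
width: 0.011
gripper_force: 0.0
[ 1.32748638e-01 -4.01193543e-01  1.86508193e+00 -2.68326012e-04
  1.67766414e+00  1.32883149e-01] [438.64710488  84.22139458 251.69426059] [ 1.18171081e-04  7.07164450e-01  7.07049095e-01 -6.50619605e-05] [[1.0, 0.0, 0.0, 438.97], [0.0, -0.97, -0.24, 149.07], [0.0, 0.24, -0.97, 410.89], [0.0, 0.0, 0.0, 1.0]] 65.51712927881775
cover_tab [([428.0, 142.0], 0.89)]
button_top [([404.0, 59.0], 0.56)]
plate [([436.0, 130.0], 0.88)]
```

View pics/w1.png

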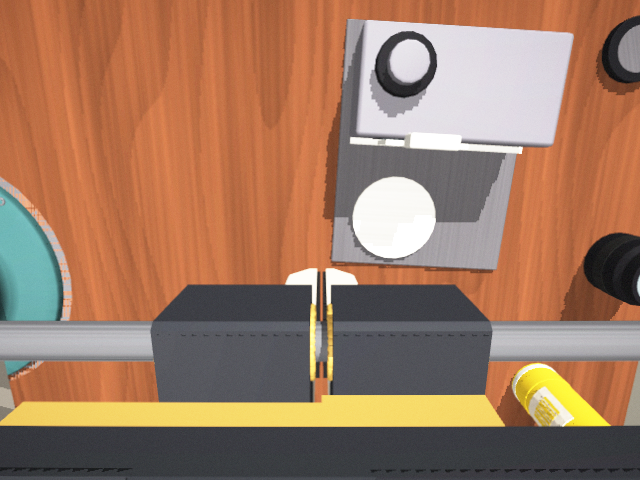

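The wrist view shows the plate at about (394,217), the tab's top centre at (435,138), the button top at (409,62), and the reader slightly rotated.

Run:
```python
from h import *
import pickle
p=pickle.load(open("w1.pkl","rb"))
g=cv2.cvtColor(p["img"],cv2.COLOR_RGB2HSV)
m=((g[...,1]<45)&(g[...,2]>150)).astype(np.uint8);m[:172]=0;m[262:]=0;m[:,:345]=0;m[:,445:]=0
c=max(cv2.findContours(m,0,1)[0],key=cv2.contourArea);e=cv2.fitEllipse(cv2.convexHull(c));print(e)
pl=unproj(e[0],p,12)[0];print("plate",pl,"b",unproj([409,62],p,97)[0])
print("tab top corners",unproj([[411,134],[461,136],[460,149],[405,147]],p,109))
print("blk top",unproj([[360,136],[553,146],[572,35],[366,22]],p,85))
print("base",unproj([[334,261],[495,269],[349,20]],p,6))
```

```text
((400.81768798828125, 222.9639129638672), (84.74405670166016, 104.3746337890625), 126.79557037353516)
plate [526.46507929  66.35274114  12.        ] b [507.55455578 212.03720075  97.        ]
tab top corners [[509.44812826 157.48445901 109.        ]
 [548.74853928 156.09778078 109.        ]
 [548.84690285 146.17018354 109.        ]
 [505.29228692 147.57563822 109.        ]]
blk top [[472.03523265 156.40631955  85.        ]
 [636.86021696 148.72750443  85.        ]
 [639.52657645 235.1215329   85.        ]
 [474.50659607 243.67176012  85.        ]]
base [[454.1590087   20.85435775   6.        ]
 [638.53478298  11.56052271   6.        ]
 [466.38118575 268.33758035   6.        ]]
```

```bash
python3 -m pendant '[[1,[2,3.5,-2],[0,0,0]],[1,[2,6.7,-5],[0,0,0]],[1,[2,6.7,-9],[0,0,0]],[1,[2,6.7,-13],[0,0,0]],[1,[2,6.7,-14.9],[0,0,0]]]'
python3 -m pendant '[[1,[1,0,0],[0,0,0]],[1,[2,-0.1,0],[0,0,0]],[1,[3,-0.1,0],[0,0,0]],[1,[3.5,-0.1,0],[0,0,0]],[1,[4,-0.2,0],[0,0,0]]]'
python3 -m pendant '[[1,[1,0,0],[0,0,0]],[1,[2,-0.1,0],[0,0,0]],[1,[3,-0.1,0],[0,0,0]],[1,[4,-0.2,0],[0,0,0]],[1,[5,-0.2,0],[0,0,0]]]'
python3 - <<'E'
from h import *
p=manip.get_image("wrist");save(p,"w2")
E
```

```text
time_s: 3.9
ee_pos: [457.0, 151.2, 97.6]
tool_rot: [-0.001, 0.707, 0.707, -0.002]
ft_force: [-0.0, -0.0, -1.1]
width: 0.004
gripper_force: 0.0
time_s: 4.32
ee_pos: [500.4, 149.9, 104.3]
tool_rot: [0.0, 0.707, 0.707, 0.001]
ft_force: [-2.0, 1.4, 0.6]
width: 0.003
gripper_force: 0.8
time_s: 4.73
ee_pos: [549.9, 147.8, 102.6]
tool_rot: [0.0, 0.707, 0.707, -0.0]
ft_force: [-1.2, -1.2, 0.7]
width: 0.002
gripper_force: 0.9
```

View pics/w2.png

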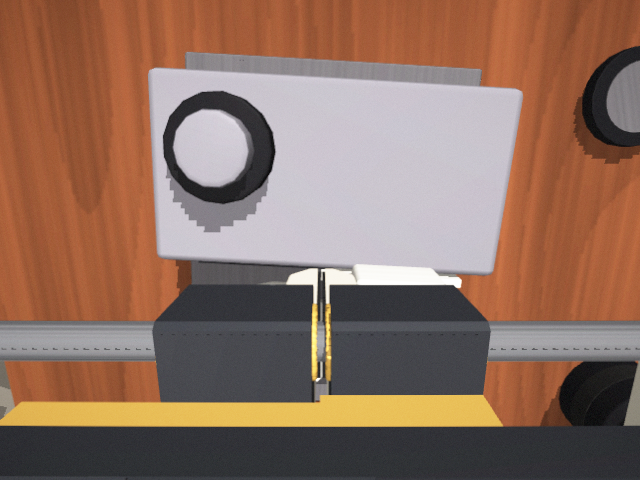

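The tab has moved ahead of the fingers and now spans columns 353–438. I'll push on to the stop.

```bash
python3 -m pendant '[[1,[0.4,0,0],[0,0,0]],[1,[0.8,0,0],[0,0,0]],[1,[1,-0.1,0],[0,0,0]],[1,[1,-0.1,0],[0,0,0]],[1,[1,-0.1,0],[0,0,0]]]'
python3 -m pendant '[[1,[0.2,0,0],[0,0,0]],[1,[0.3,0,0],[0,0,0]],[1,[0.3,0,0],[0,0,0]]]'
python3 -m pendant '[[1,[0.15,0,0],[0,0,0]],[1,[0.2,0,0],[0,0,0]],[1,[0.2,0,0],[0,0,0]]]'
```

```text
time_s: 5.2
ee_pos: [558.8, 147.0, 102.7]
tool_rot: [0.0, 0.707, 0.707, 0.0]
ft_force: [0.1, 0.1, -0.7]
width: 0.005
gripper_force: 0.0
time_s: 5.45
ee_pos: [561.8, 146.9, 102.7]
tool_rot: [0.0, 0.707, 0.707, -0.0]
ft_force: [-1.1, -0.3, 0.4]
width: 0.006
gripper_force: 0.5
time_s: 5.7
ee_pos: [562.4, 146.9, 102.5]
tool_rot: [-0.001, 0.707, 0.707, -0.001]
ft_force: [-16.4, -2.4, 6.9]
width: 0.004
gripper_force: 8.1
```

```bash
python3 -m pendant '[[1,[-1,0,0],[0,0,0]],[1,[-2,0,3],[0,0,0]],[1,[-2,0,7],[0,0,0]],[1,[-3,-2,11],[0,0,0]],[1,[-4,-5,15],[0,0,0]]]'
python3 -m pendant '[[0,[0,-3,2],[0,0,0]],[0,[0,-6,4],[0,0,0]],[0,[0,-8,5],[0,0,0]],[0,[0,-8,5],[0,0,0]],[0,[0,-8,5],[0,0,0]]]'
python3 - <<'E'
from h import *
import pickle
p=manip.get_image("wrist");save(p,"w3");pickle.dump(p,open("w3.pkl","wb"))
g=cv2.cvtColor(p["img"],cv2.COLOR_RGB2HSV)
m=((g[...,1]<45)&(g[...,2]>165)).astype(np.uint8)
n,l,st,ce=cv2.connectedComponentsWithStats(m)
for i in range(1,n):
    if st[i,4]>150: print(st[i],ce[i])
print(manip.get_state()["ee_pos"])
E
```

```text
time_s: 6.12
ee_pos: [525.8, 105.3, 244.3]
tool_rot: [0.0, 0.706, 0.708, 0.001]
ft_force: [0.3, -0.8, 0.9]
width: 0.006
gripper_force: 0.0
time_s: 6.53
ee_pos: [526.4, 24.1, 292.6]
tool_rot: [0.001, 0.708, 0.706, 0.001]
ft_force: [0.4, 0.5, -0.3]
width: 0.309
gripper_force: 0.0
[  257     0   192   210 16355] [371.18440844  69.54160807]
[278   0  34  13 307] [294.54397394   4.71986971]
[ 259  119   94   85 5707] [307.01839846 162.54932539]
[ 534  189   48   47 1741] [557.59448593 212.13038484]
[  3 242  12  34 160] [  9.45    259.61875]
[ 249  269   38   53 1459] [265.91501028 294.73612063]
[ 356  269   38   53 1461] [376.07392197 294.67214237]
[ 241  326  156   30 4542] [318.58608542 340.74240423]
[   0  330   72   25 1691] [ 34.85570668 341.66824364]
[ 571  330   69   25 1629] [605.35297729 341.99140577]
[ 263  361  126   42 4703] [328.29938337 381.80671912]
[  0 384  16  32 288] [  6.59722222 398.47569444]
[526.29223208  24.80388163 291.74516791]
```

View pics/w3.png

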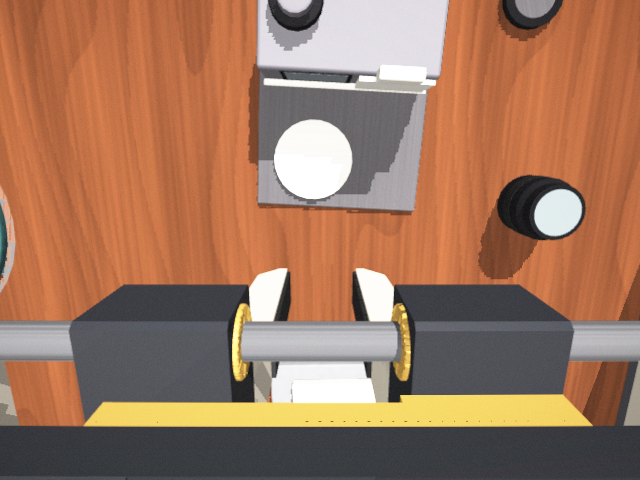

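The cover is open: the window shows at (315,76), the tab at (402,75) and the plate at (313,159.5). Next is the tilted approach towards the lens, then a look.

```bash
python3 -m pendant '[[0,[0.7,-2,0],[-0.1,0,0]],[0,[1.5,-4,-0.5],[-0.2,0,0]],[0,[2.2,-6,-1],[-0.3,0,0]],[0,[3,-8,-1.5],[-0.4,0,0]],[0,[3.6,-10,-2],[-0.42,0,0]]]'
python3 -m pendant '[[0,[0,-2,-1],[-0.1,0,0]],[0,[0,-4,-2],[-0.2,0,0]],[0,[0,-6,-3],[-0.3,0,0]],[0,[0,-7,-4],[-0.4,0,0]],[0,[0,-7,-4],[-0.42,0,0]]]'
python3 -m pendant '[[0,[0,0,0],[0,0,0]],[0,[0,0,0],[0,0,0]]]'
python3 - <<'E'
from h import *
import pickle
q=pickle.load(open("w3.pkl","rb"));print("plate",unproj([[313,159.5]],q,12),"blk",unproj([[259,66],[440,77]],q,85),"base",unproj([[259,204],[414,212]],q,6))
p=manip.get_image("wrist");save(p,"w4");pickle.dump(p,open("w4.pkl","wb"))
s=manip.get_state();print(s["ee_pos"],s["tool_rot"],s["joints"],np.round(p["T"],2).tolist())
print([(np.round(d["location"]).tolist(),round(d["score"],2)) for d in manip.boxes_of(p,"lens")[:5]])
E
```

```text
time_s: 7.0
ee_pos: [562.8, -73.7, 269.9]
tool_rot: [0.149, 0.69, 0.693, -0.15]
ft_force: [0.8, -0.6, -0.8]
width: 0.716
gripper_force: 0.0
time_s: 7.42
ee_pos: [561.3, -144.6, 227.2]
tool_rot: [0.288, 0.643, 0.647, -0.292]
ft_force: [0.1, 0.3, -1.2]
width: 0.995
gripper_force: 0.0
time_s: 7.58
ee_pos: [562.8, -144.0, 232.3]
tool_rot: [0.288, 0.646, 0.647, -0.287]
ft_force: [0.0, 0.1, 1.0]
width: 0.999
gripper_force: 0.0
plate [[518.36254037  72.10836051  12.        ]] blk [[470.9515862  158.57633139  85.        ]
 [636.92329802 149.21248873  85.        ]] base [[452.87807761  19.36258528   6.        ]
 [640.35252865   9.40053632   6.        ]]
[ 562.95986395 -144.39276527  233.06382246] [ 0.28804093  0.6460124   0.64609982 -0.28680206] [ 0.08627659 -0.07947699  1.78784409 -0.83377764  1.54074044  0.16036037] [[1.0, 0.0, 0.0, 562.99], [0.0, -0.47, -0.88, 16.06], [0.0, 0.88, -0.47, 290.75], [0.0, 0.0, 0.0, 1.0]]
[([548.0, 66.0], 0.95), ([98.0, 101.0], 0.78), ([489.0, 172.0], 0.77), ([156.0, 197.0], 0.75), ([324.0, 211.0], 0.68)]
```

View pics/w4.png

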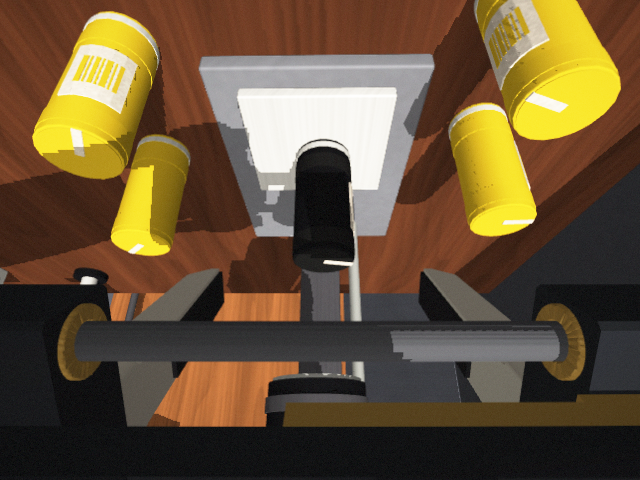

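The wrist view shows the lens body centred at column 324 with its top at about (324,262). The index line runs to the right, to (352,264), which is about world +x.

Run:
```python
from h import *
import pickle
p=pickle.load(open("w4.pkl","rb"))
im=p["img"][130:285,270:380,::-1];cv2.imwrite("pics/w4c.png",cv2.resize(im,(568,800))[200:800])
g=p["img"].max(2)
for r in(190,210,230,245,255,260,265,268,271): 
    c=np.where(g[r,280:370]<50)[0]+280; print(r,c.min() if len(c) else 0,c.max() if len(c) else 0)
w=np.argwhere(g[250:275,310:360]>180)+[250,310];print(w.min(0),w.max(0))
for c in((562,-291),(562,-280)):
    t=np.radians(np.arange(0,360,45));print(proj(np.c_[c[0]+28*np.cos(t),c[1]+28*np.sin(t),0*t+150],p).round(1).tolist())
```

```text
190 296 347
210 295 349
230 294 351
245 292 353
255 292 353
260 293 352
265 297 334
268 301 343
271 314 333
[250 324] [274 357]
[[349.9, 260.1], [342.0, 250.5], [318.9, 246.1], [295.8, 250.4], [288.0, 260.1], [298.2, 268.8], [319.0, 272.1], [339.8, 268.8]]
[[350.8, 254.9], [342.7, 244.6], [318.8, 240.0], [295.0, 244.6], [287.0, 254.8], [297.6, 264.1], [319.0, 267.6], [340.4, 264.1]]
```

View pics/w4c.png

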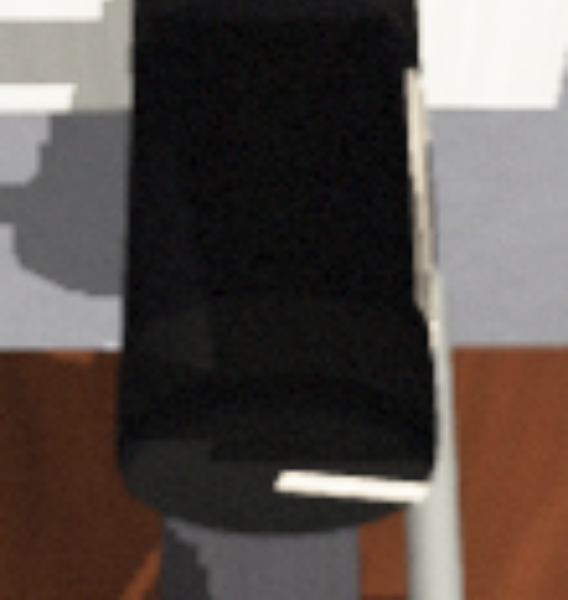

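The crop shows the index line from (323.7,262) to (353.3,264.3).

Run:
```python
from h import *
import pickle
p=pickle.load(open("w4.pkl","rb"))
a=unproj([[323.2,261.5],[352.8,264]],p,150);d=a[1]-a[0];print(a,np.degrees(np.arctan2(d[1],d[0])))
for y in(-288,-292,-296): print(y,proj([[566,y+28,30],[566,y-28,150],[566,y+28,150]],p).round(1).tolist())
```

```text
[[ 565.85470304 -294.07741239  150.        ]
 [ 593.25835346 -299.63084019  150.        ]] -11.456008575793852
-288 [[323.2, 135.8], [323.2, 270.9], [323.7, 244.5]]
-292 [[323.2, 138.7], [323.1, 272.5], [323.6, 246.7]]
-296 [[323.1, 141.5], [323.1, 274.1], [323.6, 248.8]]
```

```bash
python3 -m pendant '[[0,[0.3,-2,-1.5],[0,0,0]],[0,[0.3,-4.5,-3.1],[0,0,0]],[0,[0.3,-7,-5.4],[0,0,0]],[0,[0.3,-9.5,-7.7],[0,0,0]],[0,[0.3,-11.5,-9.4],[0,0,0]]]'
python3 -m pendant '[[0,[0,-1.5,-1.4],[0,0,0]],[0,[0,-3,-2.7],[0,0,0]],[0,[0,-4.1,-3.7],[0,0,0]],[0,[0,-4.1,-3.7],[0,0,0]],[0,[0,-4.1,-3.7],[0,0,0]]]'
python3 - <<'E'
from h import *
s=manip.get_state();print(s["ee_pos"],s["tool_rot"],s["joints"])
p=manip.get_image("wrist");save(p,"w5")
E
```

```text
time_s: 8.1
ee_pos: [565.4, -261.7, 137.6]
tool_rot: [0.288, 0.646, 0.645, -0.287]
ft_force: [0.9, -0.5, -0.4]
width: 1.0
gripper_force: 0.0
time_s: 8.52
ee_pos: [565.5, -301.6, 101.5]
tool_rot: [0.288, 0.646, 0.645, -0.288]
ft_force: [-0.5, 0.5, 0.7]
width: 0.998
gripper_force: 0.0
[ 565.47614532 -301.56308211  101.54932586] [ 0.28816747  0.64617968  0.64526458 -0.28817519] [-0.18940417  0.04640907  1.89160925 -0.90589176  1.19171631  0.16321395]
```

View pics/w5.png

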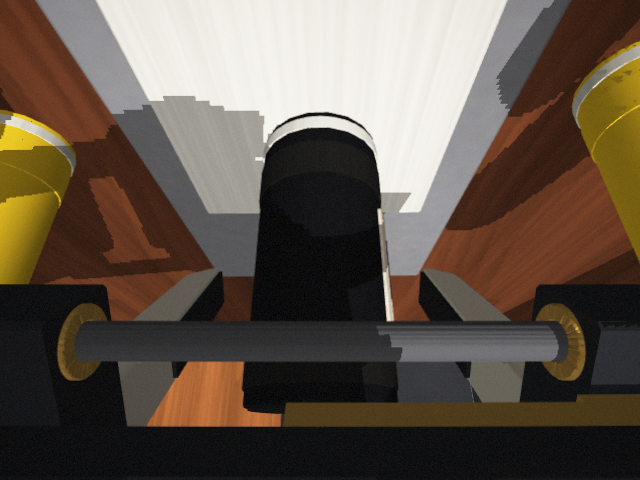

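The lens stands centred between the fingers (columns 222–420, lens at about 320), so I'll grip it.

```bash
python3 -m pendant '[[1,[0,0,0],[0,0,0]],[1,[0,0,0],[0,0,0]],[1,[0,0,0],[0,0,0]],[1,[0,0,0],[0,0,0]],[1,[0,0,0],[0,0,0]]]' 40
python3 -m pendant '[[1,[0,0,0],[0,0,0]],[1,[0,0,0],[0,0,0]],[1,[0,0,0.3],[0,0,0]],[1,[0,0,0.7],[0,0,0]],[1,[0,0,1.2],[0,0,0]]]'
```

```text
time_s: 8.98
ee_pos: [565.6, -301.0, 101.3]
tool_rot: [0.288, 0.646, 0.646, -0.288]
ft_force: [0.3, -0.2, 0.0]
width: 0.695
gripper_force: 0.0
time_s: 9.4
ee_pos: [565.1, -301.2, 112.6]
tool_rot: [0.288, 0.646, 0.646, -0.288]
ft_force: [-0.2, 0.9, -6.3]
width: 0.594
gripper_force: 40.0
```

```bash
python3 -m pendant '[[1,[0,1.2,0.3],[0,0,0]],[1,[0,3.2,0.3],[0,0,0]],[1,[0,5.7,0.3],[0,0,0]],[1,[0,8.2,0.3],[0,0,0]],[1,[0,10.7,0.5],[0,0,0]]]'
python3 -m pendant '[[1,[0,2,1.2],[0,0,0]],[1,[0,4,2.8],[0,0,0]],[1,[0,6,4.4],[0,0,0]],[1,[0,7.5,6],[0,0,0]],[1,[0,8.3,7.3],[0,0,0]]]'
python3 -m pendant '[[1,[-0.2,1,0],[0,0,0.1]],[1,[-0.5,2.2,0],[0,0,0.22]],[1,[-0.8,3.4,0],[0,0,0.34]],[1,[-1,4.6,0],[0,0,0.46]],[1,[-1.2,6,0],[0,0,0.58]]]'
python3 -m pendant '[[1,[-0.2,1.2,0],[0,0,0.12]],[1,[-0.5,2.4,0],[0,0,0.24]],[1,[-0.8,3.6,0],[0,0,0.36]],[1,[-1,4.8,0],[0,0,0.48]],[1,[-1.2,6,0],[0,0,0.58]]]'
python3 -m pendant '[[1,[-0.2,1.2,0],[0,0,0.12]],[1,[-0.5,2.4,0],[0,0,0.24]],[1,[-0.8,3.6,0],[0,0,0.36]],[1,[-1,4.8,0],[0,0,0.48]],[1,[-1.2,6,0],[0,0,0.563]]]'
python3 -m pendant '[[1,[0,0,0],[0,0,0]],[1,[0,0,0],[0,0,0]]]'
python3 - <<'E'
from h import *
import pickle
s=manip.get_state();print(s["ee_pos"],s["tool_rot"],s["joints"])
w=manip.get_image("wrist")
p=manip.get_image("side");pickle.dump((p,w),open("s6.pkl","wb"))
o=np.hstack([cv2.resize(p["img"][140:390,230:430],(400,500)),cv2.resize(w["img"],(400,300))[:500] if 0 else cv2.copyMakeBorder(cv2.resize(w["img"],(400,300)),0,200,0,0,0)])
cv2.imwrite("pics/s6.png",o[:,:,::-1])
E
```

```text
time_s: 9.82
ee_pos: [565.0, -192.7, 117.9]
tool_rot: [0.288, 0.646, 0.646, -0.288]
ft_force: [0.8, 0.9, -4.6]
width: 0.594
gripper_force: 40.0
time_s: 10.23
ee_pos: [565.5, -109.2, 192.4]
tool_rot: [0.289, 0.645, 0.646, -0.288]
ft_force: [0.1, 0.3, -5.0]
width: 0.593
gripper_force: 40.0
time_s: 10.65
ee_pos: [553.0, -50.5, 191.0]
tool_rot: [0.359, 0.432, 0.805, -0.193]
ft_force: [-0.2, -0.4, -5.2]
width: 0.598
gripper_force: 40.0
time_s: 11.07
ee_pos: [540.7, 9.3, 191.2]
tool_rot: [0.4, 0.183, 0.894, -0.082]
ft_force: [-0.3, -0.6, -5.5]
width: 0.595
gripper_force: 40.0
time_s: 11.48
ee_pos: [529.2, 65.0, 190.4]
tool_rot: [0.406, -0.044, 0.913, 0.019]
ft_force: [-0.7, -0.2, -5.7]
width: 0.597
gripper_force: 40.0
time_s: 11.65
ee_pos: [529.6, 63.5, 190.0]
tool_rot: [0.405, -0.04, 0.913, 0.018]
ft_force: [-0.5, 0.5, -5.1]
width: 0.597
gripper_force: 40.0
[529.61784513  63.54476155 190.04775557] [ 0.40493471 -0.03952874  0.91331529  0.01790366] [ 0.06059687 -0.72245782  2.31484965  0.03034407  0.71492778 -1.61080617]
```

View pics/s6.png

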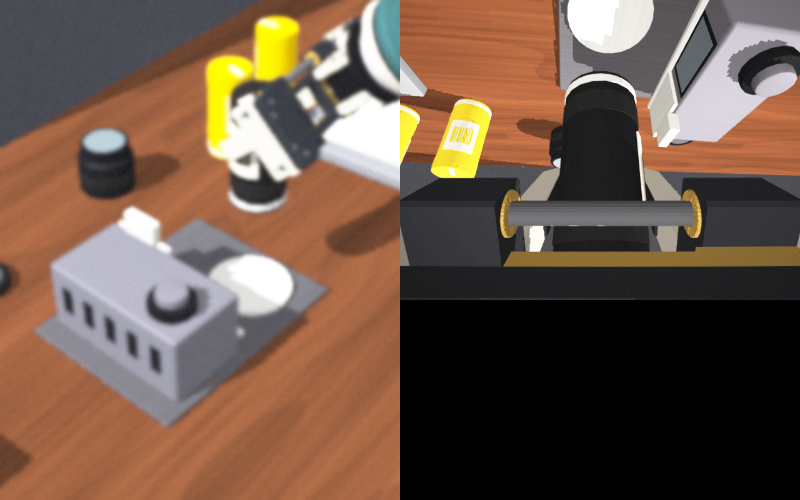

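The side and wrist views show the lens held upright, its label facing the window side and the plate ahead at the top of the wrist image. The heading is short by 3.7°. I'll correct that and lower the lens.

```bash
python3 -m pendant '[[1,[-0.1,0.5,-1],[0,0,0.03]],[1,[-0.2,1,-3],[0,0,0.065]],[1,[-0.2,1,-5],[0,0,0.065]],[1,[-0.2,1,-7],[0,0,0.065]],[1,[-0.2,1,-9],[0,0,0.065]]]'
python3 -m pendant '[[1,[0,0,-0.4],[0,0,0]],[1,[0,0,-0.8],[0,0,0]],[1,[0,0,-1],[0,0,0]],[1,[0,0,-1],[0,0,0]],[1,[0,0,-1],[0,0,0]]]'
python3 - <<'E'
from h import *
from scipy.spatial.transform import Rotation as R
s=manip.get_state();q=s["tool_rot"];M=R.from_quat(np.r_[q[1:],q[0]]).as_matrix()
print(s["ee_pos"],M[:,2],np.degrees(np.arctan2(M[1,2],M[0,2])),M[2,1])
E
```

```text
time_s: 12.17
ee_pos: [527.7, 74.7, 99.1]
tool_rot: [0.404, -0.071, 0.911, 0.032]
ft_force: [0.0, 0.5, -5.3]
width: 0.592
gripper_force: 40.0
time_s: 12.58
ee_pos: [528.3, 74.7, 91.5]
tool_rot: [0.405, -0.071, 0.911, 0.032]
ft_force: [0.9, 0.4, -5.3]
width: 0.596
gripper_force: 40.0
[528.3116913   74.71601287  91.45140563] [ 0.73339275  0.11587702 -0.6698564 ] 8.978584771220836 0.0002693467464538399
```

```bash
python3 -m pendant '[[1,[0,-0.1,-0.2],[0,0,0]],[1,[0,-0.1,-0.4],[0,0,0]],[1,[0,-0.1,-0.6],[0,0,0]],[1,[0,-0.1,-0.65],[0,0,0]],[1,[0,-0.1,-0.65],[0,0,0]]]'
python3 -m pendant '[[1,[0,0,-0.1],[0,0,0]],[1,[0,0,-0.1],[0,0,0]],[1,[0,0,-0.1],[0,0,0]]]'
```

```text
time_s: 13.0
ee_pos: [527.8, 73.6, 83.4]
tool_rot: [0.404, -0.071, 0.911, 0.032]
ft_force: [0.1, -0.3, -4.5]
width: 0.598
gripper_force: 40.0
time_s: 13.25
ee_pos: [528.1, 73.6, 83.1]
tool_rot: [0.405, -0.071, 0.911, 0.032]
ft_force: [0.1, 0.3, -3.2]
width: 0.598
gripper_force: 40.0
```

```bash
python3 -m pendant '[[1,[0,0,-0.05],[0,0,0]],[1,[0,0,-0.1],[0,0,0]],[1,[0,0,-0.1],[0,0,0]]]'
```

```text
time_s: 13.5
ee_pos: [528.6, 73.7, 83.1]
tool_rot: [0.406, -0.071, 0.911, 0.032]
ft_force: [-4.2, -1.4, 6.3]
width: 0.597
gripper_force: 40.0
```

```bash
python3 -m pendant '[[1,[0,0,0.05],[0,0,0]],[0.15,[0,0,0.05],[0,0,0]],[0.15,[0,0,0.05],[0,0,0]],[0.15,[0,0,0.05],[0,0,0]],[0.15,[0,0,0.05],[0,0,0]]]'
python3 -m pendant '[[0.15,[0,0,0],[0,0,0]],[0.15,[0,0,0],[0,0,0]],[0.15,[0,0,0],[0,0,0]]]'
python3 - <<'E'
from h import *
import pickle
p=manip.get_image("side");t=manip.get_image("top");pickle.dump((p,t),open("s7.pkl","wb"))
s=manip.get_state();print(s["ee_pos"],s["ft_force"],s["width"],s["gripper_force"])
E
```

```text
time_s: 13.92
ee_pos: [527.9, 73.6, 82.2]
tool_rot: [0.404, -0.071, 0.911, 0.032]
ft_force: [0.2, 0.3, 0.4]
width: 0.825
gripper_force: 0.0
time_s: 14.17
ee_pos: [527.9, 73.7, 82.2]
tool_rot: [0.404, -0.071, 0.911, 0.032]
ft_force: [-0.6, -0.5, 0.4]
width: 0.848
gripper_force: 0.0
[527.87118581  73.64511506  82.19242593] [ 0.57495159 -0.4608821   0.69649569] 0.8492960638919277 0.0
```

```bash
python3 -m pendant '[[0.15,[-1.5,-0.2,1.35],[0,0,0]],[0.15,[-3.5,-0.6,3.2],[0,0,0]],[0.15,[-6,-1,5.5],[0,0,0]],[0.15,[-8.5,-1.3,7.7],[0,0,0]],[0.15,[-11,-1.7,10],[0,0,0]]]'
python3 -m pendant '[[0.15,[0,0,1],[0,0,0]],[0.15,[0,0,1],[0,0,0]]]'
python3 - <<'E'
from h import *
import pickle
p=manip.get_image("wrist");pickle.dump(p,open("w8.pkl","wb"))
s=manip.get_state();print(s["ee_pos"])
c=np.array([519.2,72.4]);a=np.radians(87.2)
for n,p in(("wrist",p),("side",manip.get_image("side"))):
    save(p,n+"8")
    P=np.array([[*c,132],[c[0]+28*np.cos(a),c[1]+28*np.sin(a),132]]);print(n,"pred line",proj(P,p).round(1).tolist())
    x,y=proj(P,p).mean(0).astype(int);g=p["img"].min(2);y0,x0=max(y-30,0),max(x-35,0)
    sub=(g[y0:y+30,x0:x+35]>(150)).astype(np.uint8);k,l,st,ce=cv2.connectedComponentsWithStats(sub)
    for i in range(1,k):
        if st[i,4]>8:
            ys,xs=np.where(l==i);r=cv2.minAreaRect(np.c_[xs+x0,ys+y0].astype(np.float32));print(st[i,:4]+[x0,y0,0,0],st[i,4],cv2.boxPoints(r).round(1).tolist())
    ii=p["img"]
E
```

```text
time_s: 14.68
ee_pos: [486.3, 65.1, 110.8]
tool_rot: [0.406, -0.072, 0.911, 0.032]
ft_force: [-0.9, 0.5, 0.2]
width: 0.85
gripper_force: 0.0
time_s: 14.85
ee_pos: [489.0, 65.4, 122.9]
tool_rot: [0.406, -0.072, 0.91, 0.032]
ft_force: [0.5, 0.2, 1.4]
width: 0.849
gripper_force: 0.0
[488.82085908  65.48387658 122.20257435]
wrist pred line [[326.9, 327.6], [378.4, 330.2]]
[383 298   4  14] 48 [[383.0, 298.0], [386.0, 298.0], [386.0, 311.0], [383.0, 311.0]]
[317 346  66  12] 599 [[317.0, 357.0], [317.0, 346.0], [382.0, 346.0], [382.0, 357.0]]
side pred line [[354.6, 235.2], [345.5, 241.6]]
[371 208  14   9] 89 [[371.0, 208.0], [384.0, 208.0], [384.0, 216.0], [371.0, 216.0]]
[334 213  20   6] 58 [[333.5, 217.39999389648438], [334.0, 212.89999389648438], [353.0, 215.0], [352.5, 219.5]]
[341 231  44  37] 760 [[337.29998779296875, 237.0], [382.29998779296875, 230.39999389648438], [387.0, 262.5], [342.1000061035156, 269.20001220703125]]
[347 235  11   8] 49 [[346.1000061035156, 239.60000610351562], [355.79998779296875, 233.1999969482422], [358.1000061035156, 236.60000610351562], [348.3999938964844, 243.10000610351562]]
[315 262   2   6] 10 [[315.0, 262.0], [316.0, 262.0], [316.0, 267.0], [315.0, 267.0]]
```

```bash
python3 -m pendant '[[0.15,[-2,-0.3,2],[0,0,0]],[0.15,[-3.5,-0.6,4],[0,0,0]],[0.15,[-5,-0.8,6],[0,0,0]],[0.15,[-7,-1,8],[0,0,0]],[0.15,[-7,-1,8],[0,0,0]]]'
python3 - <<'E'
from h import *
p=manip.get_image("side")
a=unproj([[356.6,234.9],[347,241.4]],p,132);d=a[1]-a[0];print(a,np.degrees(np.arctan2(d[1],d[0])),np.linalg.norm(d))
s=manip.get_state();print(s["ee_pos"],s["joints"])
E
```

```text
time_s: 15.37
ee_pos: [495.7, 63.4, 188.1]
tool_rot: [0.397, -0.072, 0.914, 0.033]
ft_force: [0.2, 0.2, 0.3]
width: 0.851
gripper_force: 0.0
[[516.74835134  69.14343801 132.        ]
 [518.69895706  98.103353   132.        ]] 86.1466419134071 29.025532540911193
[495.85760803  63.38901845 188.86447267] [ 0.01216894 -0.82978646  2.36332056  0.15151395  0.79932767 -1.7758298 ]
```

```bash
python3 -m pendant '[[1,[0,0.5,2],[-0.01,0.08,0]],[1,[0,1,4],[-0.03,0.16,0]],[1,[0,2,5],[-0.04,0.25,0]],[1,[0,3,5],[-0.05,0.33,0]],[1,[0,4,5],[-0.06,0.4,0]]]'
python3 -m pendant '[[1,[0.2,2,0],[-0.01,0.08,0]],[1,[0.4,4,0],[-0.03,0.16,0]],[1,[0.6,6,0],[-0.04,0.25,0]],[1,[0.8,8,0],[-0.05,0.33,0]],[1,[1,10,0],[-0.06,0.4,0]]]'
python3 -m pendant '[[1,[0,0,0],[0,0,0]],[1,[0,0,0],[0,0,0]]]'
python3 - <<'E'
from h import *
import pickle
from scipy.spatial.transform import Rotation as R
s=manip.get_state();q=s["tool_rot"];M=R.from_quat(np.r_[q[1:],q[0]]).as_matrix();z=M[:,2]
print(s["ee_pos"],z,np.cross(z,[0,0,-1]),s["joints"])
p=manip.get_image("wrist");save(p,"w9");print([(d["location"],d["score"],unproj(d["location"],p,97)) for d in manip.boxes_of(p,"button_top")[:2]])
E
```

```text
time_s: 15.83
ee_pos: [495.5, 103.9, 236.8]
tool_rot: [0.203, -0.076, 0.976, 0.019]
ft_force: [-0.7, -0.9, 0.2]
width: 0.536
gripper_force: 0.0
time_s: 16.25
ee_pos: [505.3, 204.6, 235.4]
tool_rot: [0.002, -0.077, 0.997, 0.004]
ft_force: [-0.8, 0.1, -0.0]
width: 0.182
gripper_force: 0.0
time_s: 16.42
ee_pos: [505.5, 204.1, 234.5]
tool_rot: [0.003, -0.078, 0.997, 0.004]
ft_force: [0.1, 0.9, 0.3]
width: 0.042
gripper_force: 0.0
[505.53575593 204.06595753 234.47149124] [ 0.00497664  0.00914821 -0.99994577] [-0.00914821  0.00497664  0.        ] [ 0.33307443 -0.17578008  1.71440225  0.00702049  1.59527547 -1.39297328]
[([325.2, 226.6], 0.73, array([[505.65758337, 207.87420728,  97.        ]]))]
```

```bash
python3 -m pendant '[[1,[0,0.4,-3],[0,0,0]],[1,[0,0.4,-6],[0,0,0]],[1,[0,0.4,-9],[0,0,0]],[1,[0,0.4,-11],[0,0,0]],[1,[0,0.4,-12],[0,0,0]]]'
python3 -m pendant '[[1,[0,0,-0.3],[0,0,0]],[1,[0,0,-0.6],[0,0,0]],[1,[0,0,-0.6],[0,0,0]]]'
python3 -m pendant '[[1,[0,0,-0.3],[0,0,0]],[1,[0,0,-0.5],[0,0,0]],[1,[0,0,-0.5],[0,0,0]]]'
```

```text
time_s: 16.93
ee_pos: [503.9, 206.1, 113.7]
tool_rot: [0.003, -0.077, 0.997, 0.004]
ft_force: [-2.8, -1.3, 2.0]
width: 0.005
gripper_force: 1.2
time_s: 17.18
ee_pos: [505.6, 207.2, 111.4]
tool_rot: [0.005, -0.077, 0.997, 0.005]
ft_force: [-2.7, -2.5, 3.2]
width: 0.005
gripper_force: 1.8
time_s: 17.43
ee_pos: [506.2, 207.4, 108.8]
tool_rot: [0.006, -0.077, 0.997, 0.005]
ft_force: [-11.6, -6.7, 27.8]
width: 0.008
gripper_force: 13.7
```

```bash
python3 -m pendant '[[1,[0,0,0],[0,0,0]],[1,[0,0,0],[0,0,0]]]'
python3 -m pendant '[[1,[0,0,1],[0,0,0]],[1,[0,0,4],[0,0,0]],[1,[0,0,8],[0,0,0]],[1,[0,0,12],[0,0,0]],[1,[0,0,13],[0,0,0]]]'
python3 -m pendant '[[1,[0,0,1],[0,0,0]],[1,[0,0,1],[0,0,0]],[1,[0,0,1],[0,0,0]]]'
python3 - <<'E'
from h import *
import pickle
s=manip.get_state();print(s["ee_pos"],s["ft_force"],s["joint_vel"].max())
p=manip.get_image("side");x0,y0=325,215
g=(p["img"][y0:260,x0:385].min(2)>150).astype(np.uint8);k,l,st,ce=cv2.connectedComponentsWithStats(g)
for i in range(1,k):
    if st[i,4]>8: print(st[i,:4]+[x0,y0,0,0],st[i,4])
E
```

```text
time_s: 17.6
ee_pos: [506.2, 207.4, 108.8]
tool_rot: [0.006, -0.077, 0.997, 0.005]
ft_force: [-11.7, -7.1, 28.4]
width: 0.003
gripper_force: 14.3
time_s: 18.02
ee_pos: [506.6, 207.9, 242.7]
tool_rot: [0.008, -0.077, 0.997, 0.006]
ft_force: [0.4, -0.0, 1.1]
width: 0.005
gripper_force: 0.0
time_s: 18.27
ee_pos: [505.2, 207.3, 244.4]
tool_rot: [0.004, -0.077, 0.997, 0.005]
ft_force: [0.1, 0.1, -0.3]
width: 0.004
gripper_force: 0.0
[505.21604351 207.33549714 244.43035833] [ 0.05185446  0.06963739 -0.28324197] 0.0234457049245024
[335 215  19   4] 50
[347 235  11   8] 49
[341 248  17  12] 121
```

```bash
python3 -c "
from bench import manip
print(manip.hand_in())"
```

```text
the job is handed in; nothing more can be done
None
```

I finished the sequence and handed the job in after about 18 s of robot time: the cover went to its stop, the lens was measured standing about 4 mm off the plate's centre with its label within about 1° of square to the window, the button was pressed to a hard stop (28 N), and the arm was left clear. `hand_in()` returned no verdict, and I never read the cover or button joints directly or re-measured the three bystanders.

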